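# Empty the vial return box and heft it for a caught vial

## Task

Pick up the yellow vial return box by its handle and tip its three vials out of the front slot into the grey crate, then bring the box upright and hold it still in the air, well clear of everything, to judge by its weight whether a vial is still caught on a ledge inside. If it is still too heavy, lean it back so that the caught vial rolls off the ledge, and tip it over the crate again, until it is empty. Finally stand the empty box upright in the middle of the round blue mat, let go, and leave the other things on the table alone.

Things in the scene. Friction and masses are not known exactly. Their poses are not given: they have to be found in the camera images.
- tote_mid (a point): Centre of the yellow vial return box, 48 mm above its underside. Body 120 (x) x 108 (y) x 96 mm high, walls 4 mm, closed but for the slot at the foot of its front (-x face). Axes: x to the rear (a red strip marks the rear of its top); z up. The empty box weighs 280 g (5 % either way). Hidden inside: three closed vials, 30 mm in diameter, 92 mm long, 110 g each (7 % either way), lying along y; those not on the front ledge come out in one tip.
- tote_slot (a point): Middle of the red sill under the box's slot, at the foot of its front face: 60 mm to -x of tote_mid and 41 mm lower, 7 mm above the underside, 3 mm above the inside floor. The slot above it is 37 mm high, 100 mm wide. Vials lying on the floor roll out over the sill when the front is tipped down 45 degrees or more; 60 degrees for a second is sure.
- tote_ledge (a point): Free edge of the front ledge inside the box (19 mm to -x of tote_mid, 52 mm above the underside). This ledge runs to the front wall above the slot, sloping 6 degrees down to it. In some starts a vial lies on it; tipping forward never frees that one. Leaning the box back (front up) 15 to 25 degrees for half a second rolls it off to the floor, and the next tip brings it out.
- tote_grip (a point): Centre of the box's black handle bar, 80.5 mm above tote_mid on the same axes: 12 mm thick along x, 84 mm long along y, 25 mm high, with free space of 20 mm beneath it, 128.5 mm above the box's underside. Pinch it across its thickness (along x).
- crate: Grey open crate, fixed to the table, 210 (x) x 190 (y) x 60 mm high, walls and floor 5 mm; origin at the centre of its underside, x and y along its sides.
- mat_top (a point): Centre of the top of the round blue mat, fixed, 220 mm in diameter, 3 mm thick.
- tote: The whole yellow box; origin at the centre of its underside, axes as for tote_mid.
- mat: The round blue mat; origin at the centre of its underside.
- spray: Bystander: clear bottle with white cap, 68 mm in diameter, 150 mm high; origin at the centre of its underside.
- cup: Bystander: clear open cup, 72 mm across the rim, 100 mm high; origin at the centre of its underside.
- marker: Bystander: black and red marker pen, 130 mm long (x), 16 mm wide, 14 mm high; origin at the centre of its underside.
- wipes: Bystander: white tub with green lid, 90 mm in diameter, 130 mm high; origin at the centre of its underside.
- tape: Bystander: brown roll of tape lying flat, 90 mm in diameter, 40 mm high; origin at the centre of its underside.
Things that resemble listed ones, but are neither listed nor needed, are in the scene too. Leave any purple or turquoise look-alike of the mat alone.

How it is judged:
By the outcome, as a careful person would: the job done as asked, in the order asked, and still so for the second after the job is handed in, with the robot touching nothing.
It also fails if it takes over 67 s, if anything falls off the work surface, if the arm or the gripper's body presses on something with over 40 N, if the wrist force passes 120 N, or if a joint passes its speed limit or range.

## Robot

A 6-joint arm with a two-finger parallel gripper is mounted at the origin on the work surface. World frame = base frame: x ahead of the robot, y to its left, z up, the work surface at z = 0. Lengths are in m, angles in degrees, forces in N, time in s.
With the tool pointing down it reaches from about 0.325 to 0.775 m from the base axis. Payload 9.3 kg.
Tool frame: the origin (TCP) lies between the finger pads; the fingertips stand 17 mm ahead of it and the grasp point (between the pads) lies 2 mm behind it; z points along the fingers, x is the direction in which the jaws open and shut, and the axes are right-handed (so a half turn about z gives the same grasp; the last joint's range is limited). The gripper opens to 85 mm and grips with 20 to 120 N. Pads are 22 mm wide; open, the fingers measure 114 mm over their backs; the gripper's body (76 mm by 85 mm) begins 54 mm behind the grasp point. The pads swing forward as they close: fully open they stand 13 mm farther back than shut.
Start: joints at [-79.16, 14.817, 1.232, 76.415, 0, 81.257], TCP at [0.184, -0.518, 0.224] pointing down, gripper open.
Joint ranges: [-174.27, 174.27], [-52.1, 104.24], [-59.71, 78.15], [-110.17, 111.67], [-87.03, 83.33], [-180, 180]. Speed limits (degrees/s): [127.2, 127.2, 159.86, 180, 180, 180].

## Interface

Orientations are given as a 3x3 rotation matrix whose columns are the frame's x, y, z axes.
In Python, from rig import r, claw, optics, hand_in gives the robot as it stands. Calls block until the motion is done:
- r.move_to(position, orientation): joint-space move of the TCP to a pose.
- r.movel(position, velocity=0.15, rot=None): straight line of the TCP; rot=None keeps the orientation; velocity is the mean speed in m/s.
- r.goto_joints(angles): joint-space move.
- claw.command_gripper(opening): finger opening in m; the grip force is fixed at half the most; returns when the fingers have stopped.
- r.wait(seconds).
- r.inverse_kinematics(position, orientation): joint angles nearest the present ones, or None.
- r.sense(): the state.
- optics.camera(name): name is "side" or "top"; returns a dict with "color" (400x640x3 uint8, red, green, blue), "vfov" (degrees; the focal length in pixels is half the picture's height over the tangent of half this angle, whatever the lens; pixels are square), "cx", "cy" (the principal point, pixels), "T" (4x4, takes a point from camera to world coordinates). Camera axes: x right, y up, looking along -z (the intrinsics and any distortion apply to the point x, -y, -z); pixel columns grow to the right and rows downward; lengths in m; the calibration is good to about 2 mm. A picture is of the moment at which its call begins. There is no depth.
A pose or a line that the arm cannot do raises r.MotionError and nothing moves.
- hand_in(): hands the job in, once; it reports no verdict.
The state is a dict: "time_s": time; "joint_positions": joint angles; "qd": joint speeds; "joint_efforts": joint torques, N m; "eef_pos": TCP position; "tool_rot": TCP orientation; "contact_force": force on the tool from outside, world axes, zero at the start; "ft_torque": the same for the moment, N m; "finger_gap": finger opening in m.
Only numpy, scipy, OpenCV 4.12 (cv2) and the standard library are available. Lean on these libraries where they do the work, as an engineer would, in place of code of your own. Each camera call takes 0.05 s, during which the arm holds its last target.

## Working session

There is one attempt and no reset: what is moved stays moved. The work goes in short steps, each a Python script; the robot and the scene stay as the last script left them, time stands still between calls to the robot, and variables do not carry over. Pictures are saved under pics/ and viewed, and the job is handed in when it is done.

```bash
ls; mkdir -p pics; python3 - <<'E'
from rig import r,claw,optics
import cv2,numpy as np
for n in("side","top"):
    d=optics.camera(n); cv2.imwrite(f"pics/{n}0.png",d["color"][:,:,::-1]); print(n,d["vfov"],d["cx"],d["cy"],np.round(d["T"],4).tolist(),[k for k in d])
    for k in d:
        if k not in("color","T","vfov","cx","cy"):print(k,d[k])
s=r.sense();print(s)
E
```

```text
pics
side 49.52497583324274 318.1066027681339 203.9600956072995 [[-0.993, 0.0664, -0.0976, 0.3497], [-0.1179, -0.6036, 0.7885, 0.9585], [-0.0065, 0.7945, 0.6072, 0.8415], [0.0, 0.0, 0.0, 1.0]] ['color', 'vfov', 'cx', 'cy', 'T']
top 55.469828396347424 319.0592046588569 203.05382637021876 [[-0.025, 0.9975, -0.0662, 0.3806], [-0.9997, -0.025, 0.0014, -0.0032], [-0.0003, 0.0662, 0.9978, 1.0523], [0.0, 0.0, 0.0, 1.0]] ['color', 'vfov', 'cx', 'cy', 'T']
{'time_s': 0.1, 'joint_positions': array([-7.91588856e+01,  1.48487917e+01,  1.19395079e+00,  7.64143132e+01,
       -7.72061887e-05,  8.12561167e+01]), 'qd': array([ 0.08981464, -0.04541218,  0.02868437,  0.00147904,  0.0158777 ,
        0.0766427 ]), 'joint_efforts': array([ 5.99008781e-03, -5.56695950e+01,  3.45067155e+01,  1.17886299e-02,
       -2.10428863e-05, -2.96515495e-06]), 'eef_pos': array([ 0.18430538, -0.51793504,  0.22351364]), 'tool_rot': array([[ 3.35204756e-01, -9.42145275e-01, -2.28337093e-04],
       [-9.42144547e-01, -3.35204784e-01,  1.18517162e-03],
       [-1.19314353e-03, -1.82148617e-04, -9.99999272e-01]]), 'contact_force': array([-0.31486034, -0.09545008, -0.02033675]), 'ft_torque': array([ 0.02095935,  0.02966252, -0.02537457]), 'finger_gap': 0.08534514869678143}
```

View pics/side0.png

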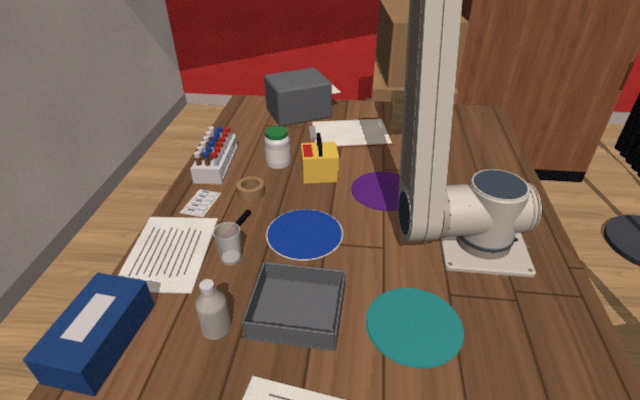

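View pics/top0.png

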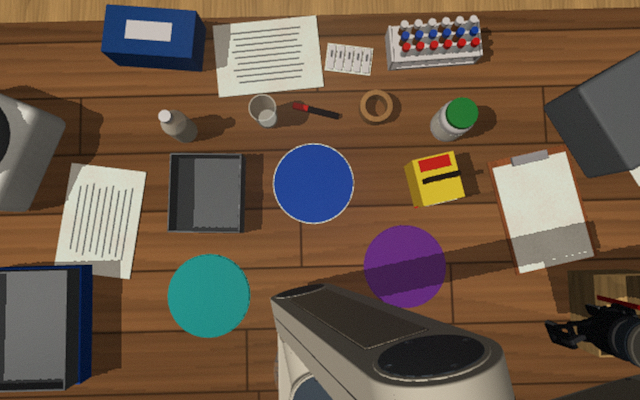

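Side: box near (320,160), mat (305,234), crate (296,303). Top: box (436,178), mat (313,183), crate (206,192), robot at the bottom. I'll enlarge to read points.

```bash
cat > h.py <<'E'
import numpy as np,cv2
from scipy.optimize import least_squares
class Cam:
    def __init__(s,d):
        s.T=d["T"];s.f=200/np.tan(np.radians(d["vfov"]/2));s.c=np.array([d["cx"],d["cy"]])
    def proj(s,P):
        P=np.atleast_2d(P);q=(P-s.T[:3,3])@s.T[:3,:3]
        return np.c_[s.f*q[:,0]/-q[:,2],s.f*-q[:,1]/-q[:,2]]+s.c
    def onz(s,uv,z):
        uv=np.atleast_2d(uv)-s.c
        d=np.c_[uv[:,0]/s.f,-uv[:,1]/s.f,-np.ones(len(uv))]@s.T[:3,:3].T
        return s.T[:3,3]+d*((z-s.T[2,3])/d[:,2])[:,None]
E
python3 - <<'E'
import cv2
t=cv2.imread("pics/top0.png");s=cv2.imread("pics/side0.png")
def crop(i,x,y,w,h,k,n): 
    cv2.imwrite(n,cv2.resize(i[y:y+h,x:x+w],None,fx=k,fy=k,interpolation=cv2.INTER_CUBIC))
crop(t,390,135,100,75,8,"pics/c1.png")
crop(s,285,120,80,70,8,"pics/c2.png")
crop(t,155,130,210,110,3.8,"pics/c3.png")
crop(s,235,200,120,150,4,"pics/c4.png")
E
```

```text
(no output)
```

View pics/c1.png

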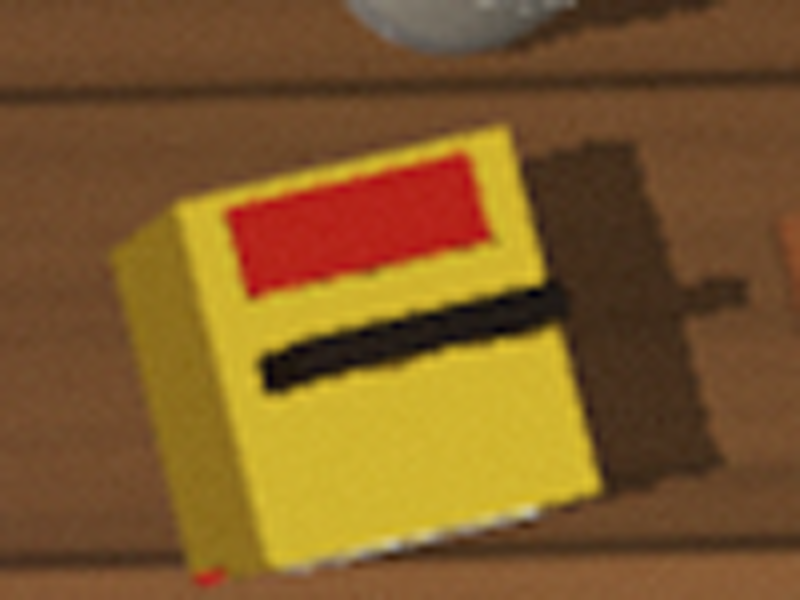

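View pics/c2.png

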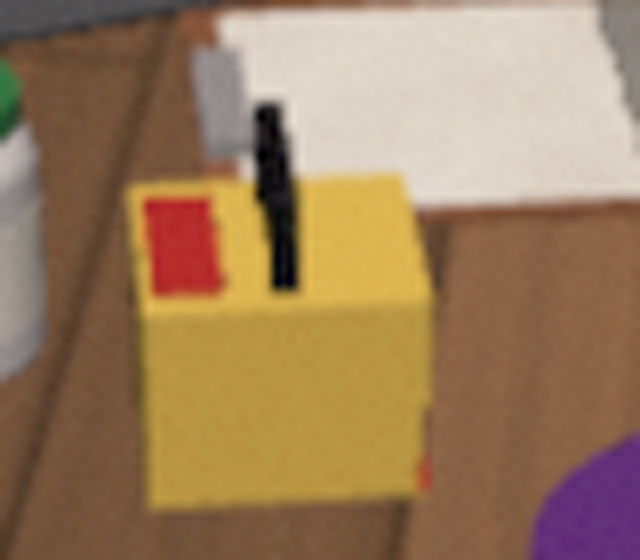

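View pics/c3.png

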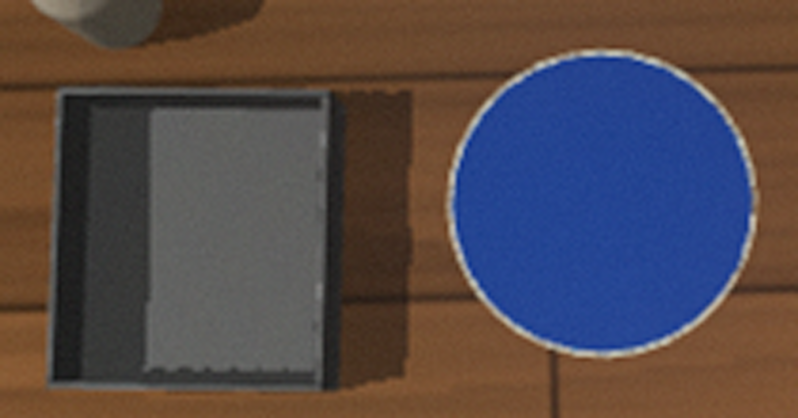

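View pics/c4.png

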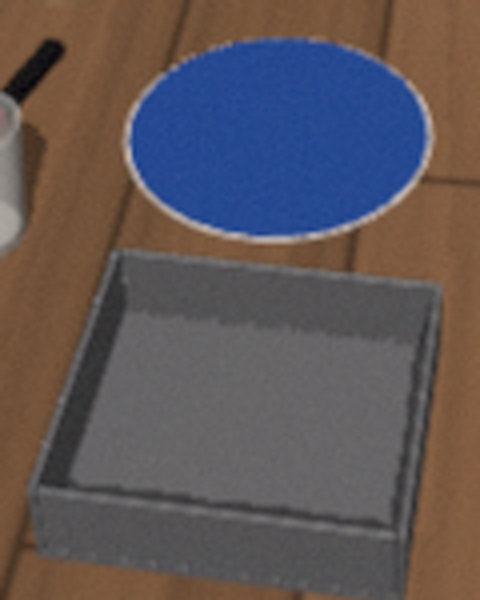

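```bash
cat > m.py <<'E'
from h import *
from rig import optics
ct,cs=Cam(optics.camera("top")),Cam(optics.camera("side"))
A=lambda l:np.array(l,float)
def fit(pt,Pt,ps,Ps,g):
    def W(P,p):
        c,s=np.cos(p[2]),np.sin(p[2]);return A(P)@A([[c,-s,0],[s,c,0],[0,0,1]]).T+A([p[0],p[1],0])
    f=lambda p:np.r_[(ct.proj(W(Pt,p))-A(pt)).ravel(),(cs.proj(W(Ps,p))-A(ps)).ravel()]
    o=least_squares(f,g);print("pose",np.round(o.x[:2],4),"yaw",np.degrees(o.x[2]).round(2));print(o.fun.reshape(-1,2).round(1).tolist());return o.x
x,y,h=.06,.054,.096
fit([[412.25,160.6],[453.5,150.9],[465.4,196.25],[423.5,206.5]],[[x,y,h],[x,-y,h],[-x,-y,h],[-x,y,h]],
 [[301.25,143.1],[303.5,159.4],[339,157.25],[335.25,142.25],[303.75,183.5],[337.25,181.9]],[[x,-y,h],[x,y,h],[-x,y,h],[-x,-y,h],[x,y,0],[-x,y,0]],[.45,-.2,.2])
x,y,h=.105,.095,.06
fit([[170.8,153.7],[241.8,153.7],[241.3,232.1],[168.2,231.3]],[[x,y,h],[x,-y,h],[-x,-y,h],[-x,y,h]],
 [[263.75,263],[345.25,271.5],[335,332.5],[243,322.5]],[[x,-y,h],[-x,-y,h],[-x,y,h],[x,y,h]],[.4,.2,0])
P=lambda c,uv,z:print(c.onz(uv,z).round(4).tolist())
P(ct,[[313.4,183.4],[272.6,183.4],[354.2,183.4],[313.4,142.9],[313.4,223.9]],.003)
P(cs,[304.9,234.9],.003)
print("cup,spray,tape,wipes")
P(ct,[[263,104]],.1);P(ct,[165,117],.15);P(ct,[376,107],.04);P(ct,[462,113],.13)
P(ct,[[427,182],[458,171]],.141)
E
python3 m.py
```

```text
pose [ 0.4994 -0.3083] yaw 11.59
[[-0.1, -0.5], [-0.2, -0.3], [-0.3, 0.2], [0.1, -0.4], [-0.1, -0.1], [-0.6, -0.1], [0.3, 0.2], [0.3, -0.8], [-0.0, -0.1], [1.4, -0.3]]
pose [0.483  0.2934] yaw -1.73
[[-0.8, -1.6], [0.2, -1.2], [-0.8, 0.3], [-0.7, 0.7], [-0.3, -2.0], [0.7, -2.0], [2.3, 1.2], [-1.0, -0.4]]
[[0.5052, 0.0097, 0.003], [0.5081, 0.1228, 0.003], [0.5024, -0.1035, 0.003], [0.619, 0.0069, 0.003], [0.3931, 0.0124, 0.003]]
[[0.5052, 0.0212, 0.003]]
cup,spray,tape,wipes
[[0.7007, 0.1322, 0.1]]
[[0.6579, 0.3621, 0.15]]
[[0.7049, -0.1656, 0.04]]
[[0.6557, -0.3628, 0.13]]
[[0.4854, -0.2658, 0.141], [0.5102, -0.3418, 0.141]]
```

```bash
cat > m2.py <<'E'
from h import *
from rig import optics
A=lambda l:np.array(l,float)
d1,d2=optics.camera("top"),optics.camera("side")
cams=[Cam(d1),Cam(d2)]
cnt=[]
for d in(d1,d2):
    hsv=cv2.cvtColor(d["color"],cv2.COLOR_RGB2HSV);m=cv2.inRange(hsv,(105,150,60),(125,255,255))
    m[:, :250]=0;m[:130]=0;m[:,360:]=0
    c=max(cv2.findContours(m,cv2.RETR_EXTERNAL,cv2.CHAIN_APPROX_NONE)[0],key=cv2.contourArea)[:,0];print(len(c),cv2.fitEllipse(c));cnt.append(c.astype(float))
x,y,h=.06,.054,.096
box=([[412.25,160.6],[453.5,150.9],[465.4,196.25],[423.5,206.5]],[[x,y,h],[x,-y,h],[-x,-y,h],[-x,y,h]],
 [[301.25,143.1],[303.5,159.4],[339,157.25],[335.25,142.25],[303.75,183.5],[337.25,181.9]],[[x,-y,h],[x,y,h],[-x,y,h],[-x,-y,h],[x,y,0],[-x,y,0]])
x,y,h=.105,.095,.06
crt=([[170.8,153.7],[241.8,153.7],[241.3,232.1],[168.2,231.3]],[[x,y,h],[x,-y,h],[-x,-y,h],[-x,y,h]],
 [[263.75,263],[345.25,271.5],[335,332.5],[243,322.5]],[[x,-y,h],[-x,-y,h],[-x,y,h],[x,y,h]])
def W(P,p):
    c,s=np.cos(p[2]),np.sin(p[2]);return A(P)@A([[c,-s,0],[s,c,0],[0,0,1]]).T+A([p[0],p[1],0])
def und(i,uv,k):
    c=cams[i];K=A([[c.f,0,c.c[0]],[0,c.f,c.c[1]],[0,0,1]])
    return cv2.undistortPoints(A(uv)[:,None],K,A([k,0,0,0]),P=K)[:,0]
def f(p):
    out=[]
    for (a,Pa,b,Pb),q in((box,p[:3]),(crt,p[3:6])):
        for i,uv,PP in((0,a,Pa),(1,b,Pb)):
            out.append((cams[i].proj(W(PP,q))-und(i,uv,p[9+i])).ravel())
    for i in(0,1):
        g=cams[i].onz(und(i,cnt[i],p[9+i]),.003)[:,:2]
        out.append((np.hypot(*(g-p[6:8]).T)-p[8])/.003*(10/len(g))**.5)
    return np.concatenate(out)
p0=A([.5,-.31,.2,.48,.29,0,.505,.01,.11,0,0])
for mask in(0,1):
    g=(lambda p:f(np.r_[p[:9],0,0])) if not mask else f
    o=least_squares(g,p0);print(np.round(o.x,4),np.degrees(o.x[[2,5]]),"cost",o.cost);print(o.fun[:36].reshape(-1,2).round(1).tolist())
for i in(0,1):
    q=least_squares(lambda p:np.hypot(*(cams[i].onz(und(i,cnt[i],o.x[9+i]),.003)[:,:2]-p[:2]).T)-p[2],[.5,0,.11]);print(q.x,q.fun.std())
for uv,z,n in(([263,104],.1,'cup'),([165,117],.15,'spray'),([376,107],.04,'tape'),([462,113],.13,'wipes')):print(n,cams[0].onz(und(0,[uv],o.x[9]),z).round(3))
E
python3 m2.py
```

```text
217 ((312.96527099609375, 183.053466796875), (76.22715759277344, 76.61888885498047), 78.88719177246094)
176 ((303.9653625488281, 233.94593811035156), (47.39764404296875, 72.39503479003906), 87.59986877441406)
[ 0.4994 -0.3083  0.2023  0.483   0.2934 -0.0303  0.508   0.0106  0.1059
  0.      0.    ] [11.58900032 -1.73482877] cost 15.44219754676792
[[-0.1, -0.5], [-0.2, -0.3], [-0.3, 0.2], [0.1, -0.4], [-0.1, -0.1], [-0.6, -0.1], [0.3, 0.2], [0.3, -0.8], [-0.0, -0.1], [1.4, -0.3], [-0.8, -1.6], [0.2, -1.2], [-0.8, 0.3], [-0.7, 0.7], [-0.3, -2.0], [0.7, -2.0], [2.3, 1.2], [-1.0, -0.4]]
[ 0.4997 -0.3103  0.2024  0.4832  0.2961 -0.0298  0.5081  0.0107  0.106
 -0.0647 -0.126 ] [11.59412602 -1.70917638] cost 12.649995968912082
[[0.2, -0.4], [-0.7, 0.1], [-0.9, 0.1], [0.4, -0.6], [-0.0, -0.2], [-0.6, -0.4], [0.3, 0.0], [0.2, -1.0], [-0.0, -0.4], [1.4, -0.6], [-0.2, -1.0], [-0.6, -1.1], [-1.6, 0.1], [-0.1, 0.3], [-0.4, -1.5], [0.4, -1.4], [1.9, 0.8], [-0.4, -1.0]]
[0.50704094 0.01086072 0.10641785] 0.000767548638281659
[0.50941358 0.0106865  0.10563428] 0.0012745273399083078
cup [[0.702 0.133 0.1  ]]
spray [[0.661 0.368 0.15 ]]
tape [[ 0.706 -0.166  0.04 ]]
wipes [[ 0.659 -0.368  0.13 ]]
```

```bash
cat > k.py <<'E'
import numpy as np
from scipy.spatial.transform import Rotation as Ro
def Rbox(yaw,tip=0): # tip>0 front down, deg
    return (Ro.from_euler('z',yaw,degrees=True)*Ro.from_euler('y',-tip,degrees=True)).as_matrix()
def tool(yaw,tip=0,sgn=1): # tool z = -box z, tool x = sgn*box x
    B=Rbox(yaw,tip);return np.c_[sgn*B[:,0],-sgn*B[:,1],-B[:,2]]
GR=np.array([0,0,.1285])
def tcp_from_grip(g,yaw,tip=0): # grasp pt 2 mm behind tcp
    return np.array(g)-.002*Rbox(yaw,tip)[:,2]
BOX=(.4995,-.309,11.6); MAT=(.508,.0107); CR=(.483,.294)
E
python3 - <<'E'
from k import *
from rig import r
def t(n,g,yaw,tip):
    for s in(1,-1):
        q=r.inverse_kinematics(tcp_from_grip(g,yaw,tip),tool(yaw,tip,s));print(n,s,None if q is None else np.round(q,1))
t("box",[.4995,-.309,.1285],11.6,0);t("boxhi",[.4995,-.309,.30],11.6,0)
for yaw in(-1.7,10,20,31):
    for tip in(0,62,-20):
        B=Rbox(yaw,tip);c=np.array([CR[0],CR[1],.085])+Rbox(yaw)@[.03,0,0]
        if tip>0: g=c-B@[-.06,0,-.1215]
        elif tip==0: g=np.array([CR[0],CR[1],.28])
        else: g=np.array([.46,.2,.36])
        t((yaw,tip,g.round(3)),g,yaw,tip)
t("mat",[*MAT,.1315],1,0);t("mat",[*MAT,.1315],11.6,0)
E
```

```text
box 1 [-39.9  20.9  -4.4  64.7   0.   38.5]
box -1 [ -39.9   20.9   -4.4   64.7    0.  -141.5]
boxhi 1 [-39.9  18.2  16.6  88.5   0.   38.5]
boxhi -1 [ -39.9   18.2   16.6   88.5    0.  -141.5]
(-1.7, 0, array([0.483, 0.294, 0.28 ])) 1 [ 22.8  15.9  10.5  84.6   0.  114.5]
(-1.7, 0, array([0.483, 0.294, 0.28 ])) -1 [ 22.8  15.9  10.5  84.6   0.  -65.5]
(-1.7, 62, array([0.434, 0.295, 0.195])) 1 [ 46.9   0.8 -54.9 -17.  -41.5 118. ]
(-1.7, 62, array([0.434, 0.295, 0.195])) -1 [ 46.9   0.8 -54.9 -17.  -41.5 -62. ]
(-1.7, -20, array([0.46, 0.2 , 0.36])) 1 None
(-1.7, -20, array([0.46, 0.2 , 0.36])) -1 None
(10, 0, array([0.483, 0.294, 0.28 ])) 1 [ 22.8  15.9  10.5  84.6   0.  102.8]
(10, 0, array([0.483, 0.294, 0.28 ])) -1 [ 22.8  15.9  10.5  84.6   0.  -77.2]
(10, 62, array([0.435, 0.285, 0.195])) 1 None
(10, 62, array([0.435, 0.285, 0.195])) -1 None
(10, -20, array([0.46, 0.2 , 0.36])) 1 None
(10, -20, array([0.46, 0.2 , 0.36])) -1 None
(20, 0, array([0.483, 0.294, 0.28 ])) 1 [22.8 15.9 10.5 84.6  0.  92.8]
(20, 0, array([0.483, 0.294, 0.28 ])) -1 [ 22.8  15.9  10.5  84.6   0.  -87.2]
(20, 62, array([0.437, 0.277, 0.195])) 1 None
(20, 62, array([0.437, 0.277, 0.195])) -1 None
(20, -20, array([0.46, 0.2 , 0.36])) 1 None
(20, -20, array([0.46, 0.2 , 0.36])) -1 None
(31, 0, array([0.483, 0.294, 0.28 ])) 1 [22.8 15.9 10.5 84.6  0.  81.8]
(31, 0, array([0.483, 0.294, 0.28 ])) -1 [ 22.8  15.9  10.5  84.6   0.  -98.2]
(31, 62, array([0.441, 0.269, 0.195])) 1 None
(31, 62, array([0.441, 0.269, 0.195])) -1 None
(31, -20, array([0.46, 0.2 , 0.36])) 1 None
(31, -20, array([0.46, 0.2 , 0.36])) -1 None
mat 1 [ -8.3  13.5 -14.8  61.7   0.   80.7]
mat -1 [ -8.3  13.5 -14.8  61.7   0.  -99.3]
mat 1 [ -8.3  13.5 -14.8  61.7   0.   70.1]
mat -1 [  -8.3   13.5  -14.8   61.7    0.  -109.9]
```

```bash
python3 - <<'E'
from k import *
from rig import r
ik=lambda g,yaw,tip,s=1:r.inverse_kinematics(tcp_from_grip(g,yaw,tip),tool(yaw,tip,s))
for yaw in range(-180,180,15):
    out=[]
    for tip in(0,30,45,62):
        B=Rbox(yaw,tip);c=np.array([CR[0],CR[1],.09])+Rbox(yaw)@[.025,0,0]
        q=ik(c-B@[-.06,0,-.1215],yaw,tip);out.append(None if q is None else np.round(q).astype(int).tolist())
    lb=[ik([x,y,z],yaw,-20) is not None for x,y,z in((.45,.15,.3),(.5,.25,.3),(.5,.25,.38))]
    print(yaw,out,lb)
E
```

```text
-180 [[27, 10, -8, 73, 0, -63], [18, 34, 25, 109, 9, -74], None, None] [True, True, True]
-165 [[24, 9, -9, 72, 0, -81], [21, 36, 28, 112, 3, -85], None, None] [True, True, True]
-150 [[22, 8, -9, 72, 0, -98], None, None, None] [True, True, True]
-135 [[19, 9, -9, 72, 0, -116], [27, 36, 28, 111, -9, -106], None, None] [True, True, True]
-120 [[17, 9, -8, 73, 0, -133], [30, 34, 25, 107, -15, -117], None, None] [True, True, True]
-105 [[15, 11, -6, 73, 0, -150], [32, 32, 21, 102, -20, -129], None, None] [True, True, True]
-90 [[14, 13, -4, 74, 0, -166], [34, 28, 15, 95, -24, -142], [41, 39, 26, 110, -32, -129], None] [True, True, True]
-75 [[14, 15, -1, 74, 0, 179], [36, 24, 9, 86, -28, -157], [43, 33, 15, 97, -38, -143], None] [True, True, True]
-60 [[14, 17, 2, 75, 0, 164], [36, 20, 2, 76, -30, -173], [46, 26, 4, 83, -43, -159], [53, 37, 7, 97, -54, -138]] [True, True, True]
-45 [[15, 19, 5, 76, 0, 150], [36, 15, -5, 65, -30, 170], [46, 18, -8, 65, -45, -178], [55, 27, -9, 73, -60, -159]] [True, True, True]
-30 [[16, 21, 8, 77, 0, 136], [35, 10, -11, 55, -27, 152], [46, 10, -19, 46, 
[... 878 characters left out ...]
3, 62, 2]] [True, True, False]
90 [[30, 21, 9, 77, 0, 30], [9, 11, -10, 64, 30, 10], [-2, 12, -17, 63, 45, -3], [-13, 20, -22, 71, 59, -26]] [True, True, True]
105 [[31, 19, 6, 76, 0, 16], [9, 16, -4, 74, 30, -7], [-1, 20, -6, 80, 43, -22], [-10, 29, -8, 91, 53, -45]] [True, True, True]
120 [[31, 17, 3, 75, 0, 1], [10, 20, 3, 84, 28, -23], [1, 27, 4, 93, 38, -38], [-6, 38, 6, 107, 46, -57]] [True, True, True]
135 [[31, 15, 0, 74, 0, -14], [11, 25, 9, 93, 25, -38], [4, 34, 15, 105, 32, -51], None] [True, True, True]
150 [[30, 13, -3, 74, 0, -30], [13, 29, 15, 100, 20, -51], None, None] [True, True, True]
165 [[29, 11, -6, 73, 0, -46], [16, 32, 21, 105, 15, -63], None, None] [True, True, True]
```

```bash
cat >> k.py <<'E'
def w(r,n=8):
    f=[]
    for _ in range(n): r.wait(.06);f.append(r.sense()["contact_force"])
    f=np.array(f);return f.mean(0).round(3),f.std(0).round(3)
E
python3 - <<'E'
from k import *
from rig import r,claw,optics
import cv2
x,y,yaw=BOX
T=tool(yaw)
r.move_to(tcp_from_grip([x,y,.22],yaw),T); r.wait(.3)
print(w(r),r.sense()["time_s"])
for n in("side","top"): cv2.imwrite(f"pics/{n}1.png",optics.camera(n)["color"][:,:,::-1])
E
python3 -c "
import cv2
s=cv2.imread('pics/side1.png')[60:200,240:400];t=cv2.imread('pics/top1.png')[110:220,370:500]
cv2.imwrite('pics/s1c.png',cv2.resize(s,None,fx=4,fy=4));cv2.imwrite('pics/t1c.png',cv2.resize(t,None,fx=4,fy=4))"
```

```text
(array([-0.172,  0.154, -0.091]), array([0.456, 0.351, 0.373])) 2.475
```

View pics/s1c.png

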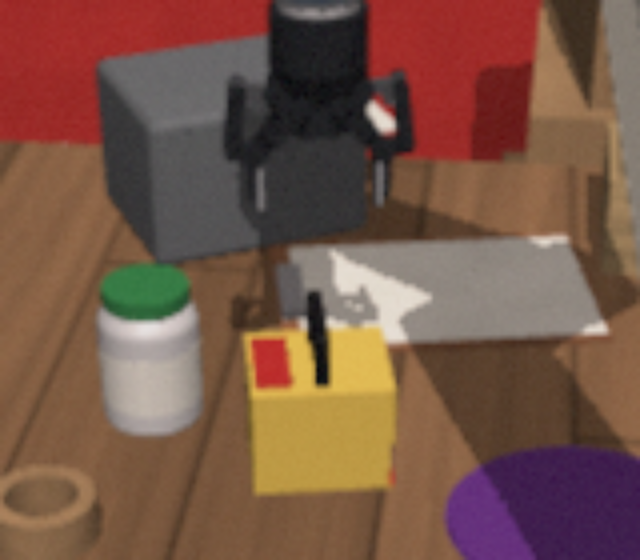

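The fingers (columns 260 and 380) are centred over the handle bar (318). The wipes tub is well clear, so I'll grasp and lift.

```bash
python3 - <<'E'
from k import *
from rig import r,claw,optics
import cv2
x,y,yaw=BOX
print("tare",w(r,12))
r.movel(tcp_from_grip([x,y,.1285],yaw),.12)
claw.command_gripper(0.0); s=r.sense();print("gap",s["finger_gap"],s["contact_force"].round(1))
r.movel(tcp_from_grip([x,y,.20],yaw),.1)
r.movel(tcp_from_grip([x,y,.30],yaw),.2);r.wait(.2)
print("gap",r.sense()["finger_gap"],"full",w(r,12),r.sense()["time_s"])
for n in("side","top"): cv2.imwrite(f"pics/{n}2.png",optics.camera(n)["color"][:,:,::-1])
E
```

```text
tare (array([-0.485,  0.007,  0.041]), array([0.413, 0.372, 0.497]))
gap 0.009843390990800109 [2.9 0.5 1.5]
gap 0.009730676924870408 full (array([-0.057, -0.054, -6.105]), array([0.824, 0.621, 0.55 ])) 7.2833
```

View pics/side2.png

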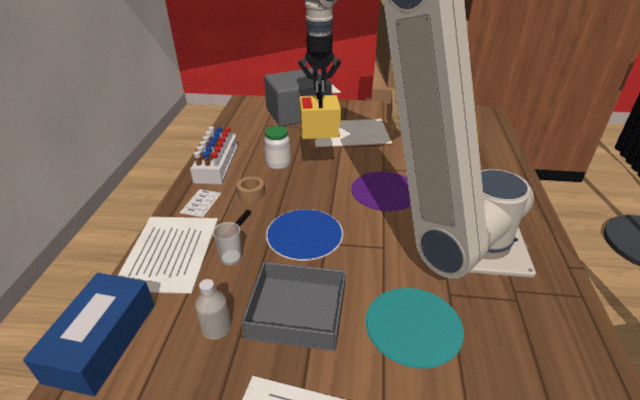

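Lifted at 6.1 N, which matches all three vials on board. Next, carry it to the crate and tip.

```bash
cat >> k.py <<'E'
YC=88.3
def tipgrip(tip=62):
    c=np.array([CR[0],CR[1],.09])+Rbox(YC)@[.025,0,0]
    return c-Rbox(YC,tip)@[-.06,0,-.1215]
def snap(optics,k):
    import cv2
    a=[cv2.resize(optics.camera(n)["color"][:,:,::-1],(640,400))[:,:] for n in("side","top")]
    for n,i in zip(("side","top"),a): cv2.imwrite(f"pics/{n}{k}.png",i)
E
python3 - <<'E'
from k import *
from rig import r,claw,optics
r.move_to(tcp_from_grip([.483,.30,.30],YC),tool(YC))
snap(optics,3)
r.movel(tcp_from_grip(tipgrip(),YC,62),.075,tool(YC,62))
r.wait(1.0); snap(optics,4); r.wait(.3)
s=r.sense();print(s["time_s"],s["finger_gap"],w(r,6))
E
```

```text
12.75 0.00989386034986337 (array([ 0.046,  0.309, -4.122]), array([0.636, 0.71 , 0.478]))
```

View pics/side4.png

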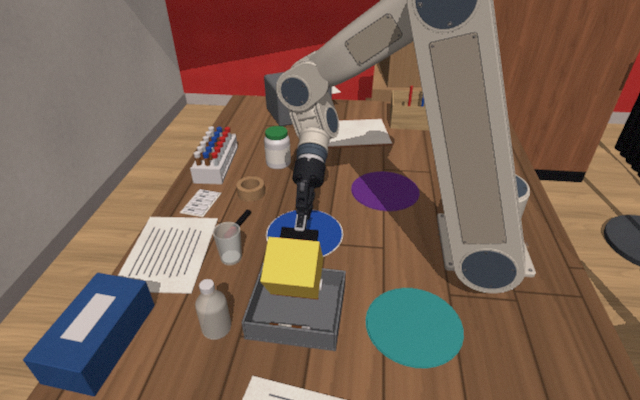

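View pics/top4.png

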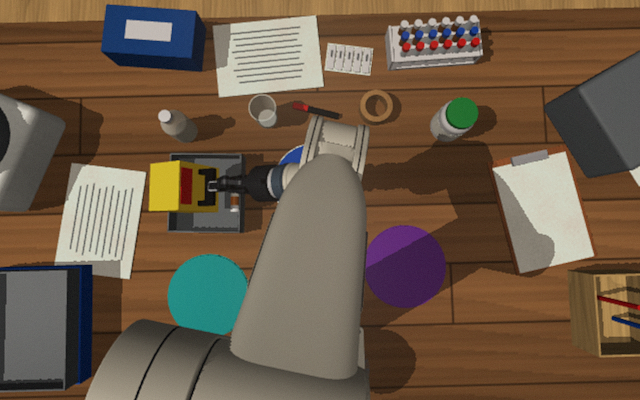

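The box is tipped over the crate with vials inside the crate. Now upright, high and still, to weigh it.

```bash
python3 - <<'E'
from k import *
from rig import r,claw,optics
r.movel(tcp_from_grip([.47,.22,.36],YC),.13,tool(YC))
r.wait(.4);print(r.sense()["time_s"],w(r,40),r.sense()["time_s"],r.sense()["finger_gap"])
snap(optics,5)
E
```

```text
14.8833 (array([ 0.019, -0.109, -3.763]), array([0.4  , 0.435, 0.43 ])) 17.2167 0.009751873325027761
```

View pics/side5.png

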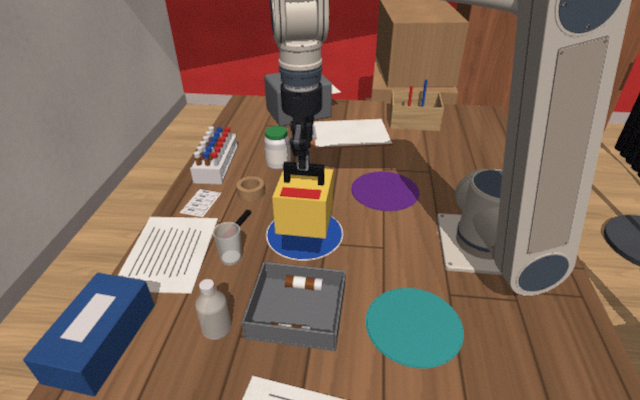

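It weighs 3.76 N (384 g, which is the box plus about one vial). The picture shows two vials in the crate, at (303,283) and (292,325). One is still caught, so I'll lean the box back and tip again.

```bash
python3 - <<'E'
from k import *
from rig import r,claw,optics
g=[.47,.22,.36]
print(r.inverse_kinematics(tcp_from_grip([.47,.25,.36],YC,-21),tool(YC,-21)))
r.movel(tcp_from_grip([.47,.25,.36],YC,-21),.05,tool(YC,-21)); r.wait(1.0); snap(optics,6)
r.movel(tcp_from_grip([.483,.30,.30],YC),.09,tool(YC)); r.wait(.3)
r.movel(tcp_from_grip(tipgrip(),YC,62),.075,tool(YC,62)); r.wait(1.5)
r.movel(tcp_from_grip(g,YC),.13,tool(YC))
r.wait(.4);print(w(r,40),r.sense()["time_s"],r.sense()["finger_gap"])
snap(optics,7)
E
```

```text
[ 28.96161255  21.39704248  26.97309882 106.65209203 -17.95476316
  32.41673474]
(array([ 0.003,  0.075, -2.583]), array([0.585, 0.465, 0.419])) 27.7833 0.009716632093787932
```

View pics/side7.png

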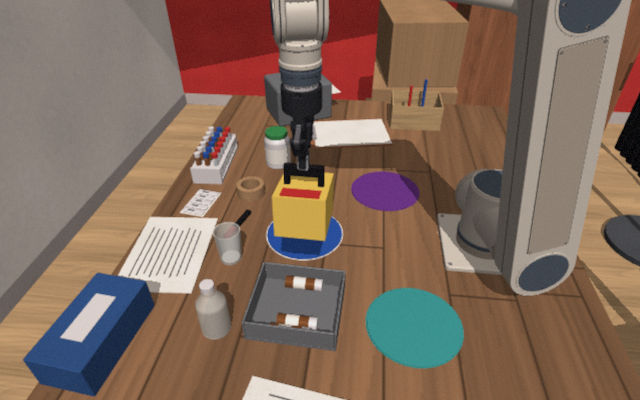

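View pics/top7.png

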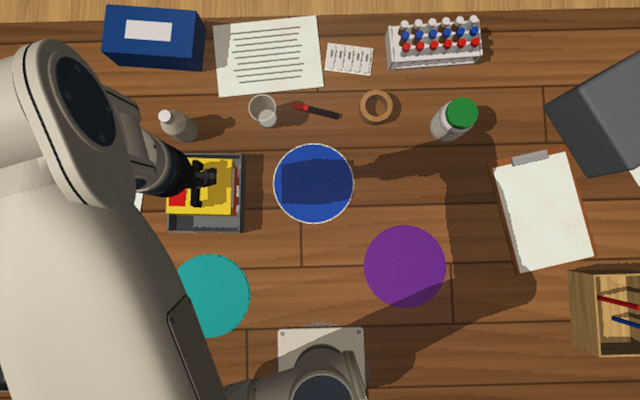

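It now weighs 2.58 N (263 g). That is empty, allowing for the 5 % mass tolerance and about 0.07 N of noise. Next I'll hold it above the mat and check its pose before lowering.

```bash
python3 - <<'E'
from k import *
from rig import r,claw,optics
r.movel(tcp_from_grip([*MAT,.24],YC),.2); r.movel(tcp_from_grip([*MAT,.142],YC),.12);r.wait(.2); snap(optics,8); print(r.sense()["time_s"])
import cv2
s=cv2.imread('pics/side8.png')[150:300,230:390]
cv2.imwrite('pics/s8c.png',cv2.resize(s,None,fx=4,fy=4,interpolation=cv2.INTER_CUBIC))
s=cv2.imread('pics/side8.png')[250:350,230:360]
cv2.imwrite('pics/s8d.png',cv2.resize(s,None,fx=5,fy=5,interpolation=cv2.INTER_CUBIC))
E
```

```text
30.525
```

View pics/s8c.png

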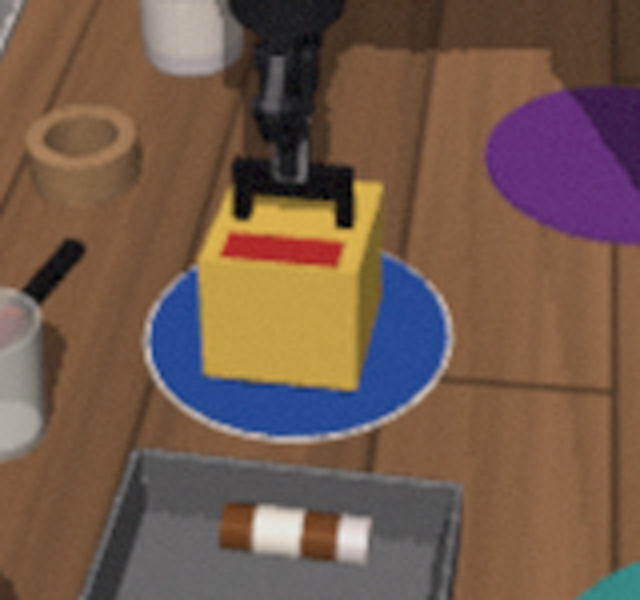

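View pics/top8.png

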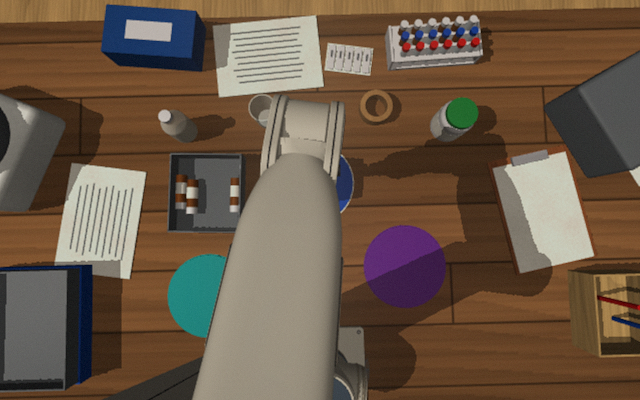

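View pics/s8d.png

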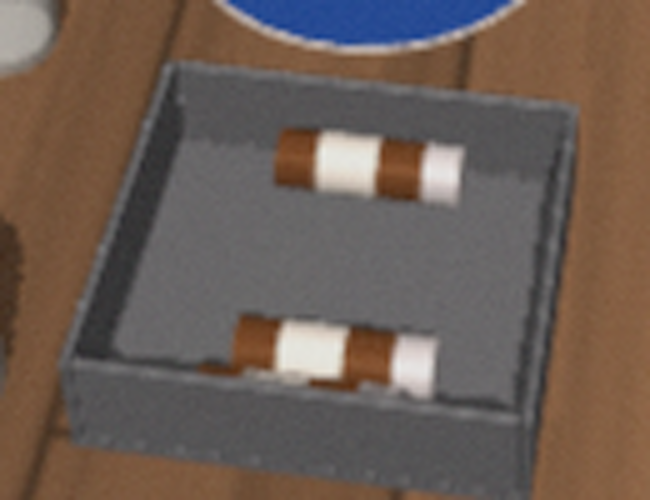

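All three vials are in the crate: top view (181,190), (191,195), (234,194). Now I'll compare the held box's corners with the prediction.

```bash
python3 - <<'E'
from k import *
from h import Cam
from rig import r,optics
from scipy.optimize import least_squares
c=Cam(optics.camera("side"))
P=np.array([[.06,-.054,-.0325],[.06,.054,-.0325],[.06,-.054,-.1285],[.06,.054,-.1285],[-.06,.054,-.0325]])
# image left = +x world; box y=-x world -> left is box -y
uv=np.array([[280,214.5],[320,217],[281.25,244.25],[319.25,247],[325.75,196.75]])
pr=c.proj(np.array([*MAT,.142])+P@Rbox(YC).T);print((uv-pr).round(1).tolist())
o=least_squares(lambda p:(c.proj(np.array([p[0],p[1],.142])+P@Rbox(p[2],p[3]).T)-uv).ravel(),[*MAT,88,0],x_scale=[.01,.01,1,1]);print(o.x.round(4),o.fun.round(1))
E
```

```text
[[0.2, -0.8], [0.5, -1.9], [-0.6, 2.5], [-0.5, 1.6], [0.2, 4.1]]
[5.06600e-01 1.21000e-02 8.91676e+01 8.93520e+00] [-0.  -0.4  0.2  0.3 -0.3 -0.1  0.4  0.5 -0.3 -0.3]
```

The residuals say the box has pitched about 9° front-down in the grip. I'll turn the tool to level it and re-measure before setting down.

```bash
python3 - <<'E'
from k import *
from rig import r,optics
import cv2
r.movel(tcp_from_grip([*MAT,.145],YC,-9),.02,tool(YC,-9));r.wait(.3); snap(optics,9); print(r.sense()["time_s"])
s=cv2.imread('pics/side9.png')[180:260,260:350]
cv2.imwrite('pics/s9c.png',cv2.resize(s,None,fx=7,fy=7,interpolation=cv2.INTER_CUBIC))
E
```

```text
31.2833
```

View pics/s9c.png

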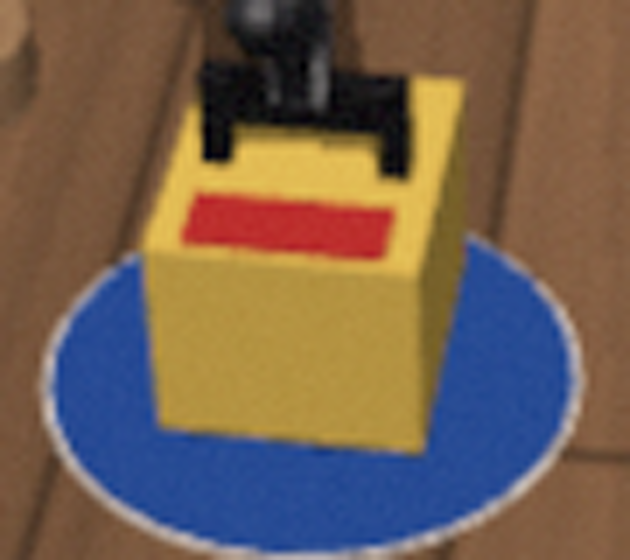

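```bash
python3 - <<'E'
from k import *
from h import Cam
from rig import r,optics
from scipy.optimize import least_squares
c=Cam(optics.camera("side"))
P=np.array([[.06,-.054,-.0325],[.06,.054,-.0325],[.06,-.054,-.1285],[.06,.054,-.1285],[-.06,.054,-.0325]])
uv=np.array([[280.7,215.3],[320,219],[282.9,241.4],[320.7,244.7],[326.4,191.4]])
print((uv-c.proj(np.array([*MAT,.145])+P@Rbox(YC).T)).round(1).tolist())
for z in(None,.145):
    f=lambda p:(c.proj(np.array([p[0],p[1],z or p[4]])+P@Rbox(p[2],p[3]).T)-uv).ravel()
    o=least_squares(f,[*MAT,88,0,.145],x_scale=[.01,.01,1,1,.01]);print(o.x.round(4),o.fun.round(1))
    g=o.x;print("centre",(np.array([g[0],g[1],g[4]])-.1285*Rbox(g[2],g[3])[:,2]).round(4))
s=r.sense();print(s["eef_pos"],s["contact_force"])
E
```

```text
[[0.9, 0.8], [0.5, 1.0], [1.1, 0.4], [1.0, 0.0], [0.8, -0.4]]
[ 5.05700e-01  1.36000e-02  8.83093e+01 -2.01640e+00  1.45300e-01] [-0.2  0.1  0.4 -0.  -0.1 -0.3 -0.1  0.1 -0.1  0.1]
centre [0.5056 0.0091 0.0169]
[ 5.05800e-01  1.32000e-02  8.83086e+01 -2.01240e+00  1.45000e-01] [-0.1  0.1  0.3 -0.  -0.1 -0.3 -0.1  0.1 -0.1  0.2]
centre [0.5056 0.0087 0.0166]
[0.5079826  0.01003597 0.14301622] [ 0.211083   -0.50772976 -2.11568531]
```

```bash
python3 - <<'E'
from k import *
from rig import r,claw,optics
T=tool(YC,-7.5); xy=[MAT[0]+.002,MAT[1]+.001]
r.movel(tcp_from_grip([*xy,.138],YC,-7.5),.03,T);r.wait(.2);f0=w(r,10)[0][2];print(f0)
z=.138
while z>.126:
    z-=.001; r.movel(tcp_from_grip([*xy,z],YC,-7.5),.01); f=w(r,6)[0][2];print(round(z,4),f)
    if f-f0>2.0:break
print(r.sense()["time_s"]);snap(optics,10)
E
```

```text
-2.619
0.137 -3.006
0.136 -2.541
0.135 -2.771
0.134 5.75
34.9083
```

Contact at 1–3 mm above nominal, so the tilt is under about 2°. I'll release and retreat.

```bash
python3 - <<'E'
from k import *
from rig import r,claw,optics
import cv2
claw.command_gripper(.085);print(r.sense()["finger_gap"],r.sense()["contact_force"])
p=r.sense()["eef_pos"];zt=r.sense()["tool_rot"][:,2]
r.movel(p-zt*.08,.12)
r.goto_joints([-79.16,14.817,1.232,76.415,0,30]) if 0 else r.movel(p-zt*.08+np.array([-.02,-.0,.12]),.2)
r.move_to([.184,-.518,.3],tool(-70));r.wait(.3)
print(r.sense()["time_s"]);snap(optics,11)
E
```

```text
0.08494398344711132 [-1.79883888 -0.29052637  0.53070992]
39.8333
```

View pics/side11.png

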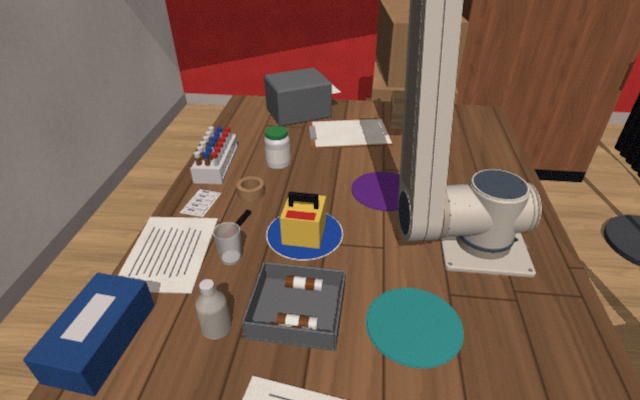

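View pics/top11.png

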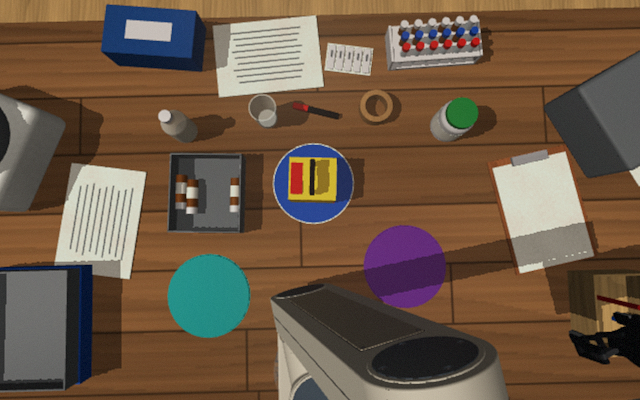

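```bash
python3 - <<'E'
from h import *
from rig import optics,hand_in
c=Cam(optics.camera("top"));p=c.onz([[288.5,157],[337,157],[337,201.5],[289,202]],.099);print(p.round(3).tolist(),p.mean(0))
if np.hypot(*(p.mean(0)[:2]-[.508,.0107]))<.008: hand_in();print("handed in")
E
```

```text
[[0.563, 0.07, 0.099], [0.56, -0.053, 0.099], [0.447, -0.05, 0.099], [0.448, 0.071, 0.099]] [0.5042747  0.00955554 0.099     ]
the job is handed in; nothing more can be done
handed in
```

The job is done and handed in at about 40 s of the 67 s allowed. The box is empty and stands upright on the blue mat, and all three vials are in the crate.

- **Emptying:** The first tip brought out two vials. Held upright and still, the box then weighed 3.76 N, about one vial too heavy. I leaned it back 21°, tipped it again, and it weighed 2.58 N. That is about 263 g, just below the 266 g lower limit for an empty box but within the sensor noise.
- **Final pictures:** All three vials lie in the crate. The box centre is about 4 mm from the mat centre, and the gripper is clear. The bystanders look unmoved.
- **Disagreements:** Above the mat the box had pitched about 9° front-down in the grip, so I turned the tool back before setting it down. It touched down about 2.5 mm higher than calculated, so it settled by up to about 3 mm when I let go.

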